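# Angle a carving blank past the bench dog into its rack bay

## Task

Put the loose limewood blank away in the empty bay of the stock rack, blue end first: push its ends in turn with the fingertips to swing it past the brass post, then push it in until the blue end rests against the back of the bay and it lies straight. Keep it flat on the bench all the way, never lifted or tipped, leave the jars, bottle, tin and tools where they are, and let go when done.

Things in the scene. Friction and masses are not known exactly. Their poses are not given: they have to be found in the camera images.
- blank: the loose blank: a pale bar 32 mm wide (x), 220 mm long (y), 28 mm high (z), about 0.14 kg, lying flat and sliding on the bench; its leading 30 mm at the +y end are painted blue. Origin at the centre of its underside; +y points along it to the blue end, z up
- blue_end (a point): centre of the blue end face of the blank, 110 mm from its origin along +y, 14 mm above the underside
- plain_end (a point): centre of the plain end face of the blank, 110 mm from its origin along -y, 14 mm above the underside
- rack: fixed grey two-bay stock rack, no floor, open at front (-y) and top; walls 38 mm high and 14 mm thick with rounded front ends. Origin on the bench at the middle of the empty bay's mouth; +y points into the bay, +x to the rack's second bay, which is full. The empty bay is 66 mm wide inside (x from -33 to +33 mm), 185 mm deep (y from 0 to 185 mm); a blank pushed home stands out 35 mm
- stop (a point): middle of the inside face of the empty bay's back wall, 185 mm along +y from the rack's origin, 14 mm above the bench
- post: fixed brass bench dog, an upright round post 20 mm in diameter and 45 mm high, 100 to 120 mm before the mouth and nearly in line with the bay's middle, so that the blank cannot go straight in; its flat black collar (34 mm) is flush trim, no obstacle. The blank starts on the rack's -x side of it. Origin at the centre of its foot
- jar_red: loose paint jar with a red label, 52 mm in diameter, 60 mm high, near the rack on its -x side; leave it. Origin at the centre of its foot
- jar_green: loose paint jar with a green label, 52 mm in diameter, 60 mm high, standing beyond the post; leave it. Origin at the centre of its foot
- glue: loose white glue bottle, 64 mm in diameter, 170 mm high, at the left; leave it. Origin at the centre of its foot
- brush_tin: loose metal tin of brushes, 72 mm in diameter, tin 90 mm and brush tips about 190 mm high, at the left; leave it. Origin at the centre of its foot
- mallet: loose wooden mallet lying at the right, its length along its own x; leave it. Origin under its middle
- brush: loose paint brush lying at the right, near the robot, its length along its own x; leave it. Origin under its middle
There are look-alikes about, which are no part of the job. Leave any red look-alike of the blank alone.

How it is judged:
By the outcome, as a careful person would: the job done as asked, in the order asked, and still so for the second after the job is handed in, with the robot touching nothing.
It also fails if it takes over 72 s, if anything falls off the work surface, if the arm or the gripper's body presses on something with over 40 N, if the wrist force passes 120 N, or if a joint passes its speed limit or range.

## Robot

A 6-joint arm with a two-finger parallel gripper is mounted at the origin on the work surface. World frame = base frame: x ahead of the robot, y to its left, z up, the work surface at z = 0. Lengths are in m, angles in rad, forces in N, time in s.
With the tool pointing down it reaches from about 0.35 to 0.725 m from the base axis. Payload 6 kg.
Tool frame: the origin (TCP) lies between the finger pads; the fingertips stand 17 mm ahead of it and the grasp point (between the pads) lies 2 mm behind it (manip.tip_reach is the distance from the TCP to the fingertips, in m); z points along the fingers, y is the line along which they close (so a half turn about z gives the same grasp; the last joint's range is limited). The gripper opens to 85 mm and grips with 20 to 120 N. Pads are 22 mm wide; open, the fingers measure 114 mm over their backs; the gripper's body (76 mm by 85 mm) begins 54 mm behind the grasp point. The pads swing forward as they close: fully open they stand 13 mm farther back than shut.
Start: joints at [1.557, 0.04, 0.085, 0, -1.615, -0.334], TCP at [0.204, 0.564, 0.248] pointing down, gripper open.
Joint ranges: [-2.56, 2.56], [-1.29, 2.01], [-1.08, 1.49], [-3.29, 1.98], [-2.81, -0.18], [-2.99, 2.99]. Speed limits (rad/s): [2.57, 2.57, 3.01, 3.14, 3.14, 3.14].

## Interface

Orientations are given as [roll, pitch, yaw] about the fixed x, y, z axes, in that order (R = Rz(yaw) Ry(pitch) Rx(roll)).
In Python, from rig import status, vision, job, manip gives the robot as it stands. The module is installed in compiled form; this text tells all that it offers.
- The arm moves only by the tool servo_tool, never from a script. Its argument "deltas" is a list that holds one entry, the list of rows, each a list of 6 numbers: the shift along the tool's x, y, z in m, then the turn, a rotation vector about the tool's x, y, z in units of 5 degrees (1.0 is 5 degrees). In form: [[[tx, ty, tz, rx, ry, rz], ...]]. A call has exactly 10 rows; each row shifts and turns the commanded pose from where the row before left it, along the tool's axes as they then stand; what a row does not reach is not made up. A row lasts 1/10 s, in which the tool goes at most 50 mm and 8.59 degrees, less where a joint would pass 70% of its speed; a pose out of reach is approached as far as the arm can. A call is refused whole if a number of a shift passes 0.05 or a number of a turn 1, either way. A call with a gripper value outside its range is refused whole. "hand" is the closure, from -1 (fully open) to 1 (shut), so that 0 is half open, set as the call begins (left out, the last holds). The fingers move at their own pace and stop on an object; "grip_force" is the grip in N (left out, the last holds). Time passes only in rows, so rows that do not move let the fingers close, or fill a call up. It gives the time, the measured TCP pose, the force, the opening and the grip force at its end, in the units of the state.
- status.get_state(): the state, without advancing time (a new reading comes with each control period).
- vision.snapshot(name): name is "scene" or "top" or "wrist"; returns a dict with "color" (400x640x3 uint8, red, green, blue), "mtx" (3x3 intrinsics, pixels), "cam_to_world" (4x4, takes a point from camera to world coordinates). Camera axes: x right, y down, z forward; pixel columns grow to the right and rows downward; lengths in m; the calibration is good to about 2 mm. A picture is of the moment at which its call begins. There is no depth.
- job.hand_in(): hands the job in; it is judged then, once.
The state is a dict: "time_s": time; "q": joint angles; "joint_velocities": joint speeds; "effort": joint torques, N m; "tool_pos": TCP position; "eef_rot": TCP orientation; "contact_force": force on the tool from outside, world axes, zero at the start; "ft_torque": the same for the moment, N m; "grip_width": finger opening in m; "gripper_force": force on a finger pad.
Only numpy, scipy, OpenCV 4.12 (cv2) and the standard library are available. Lean on these libraries where they do the work, as an engineer would, in place of code of your own. Each camera call takes 0.05 s, during which the arm holds its last target. There are 200 camera calls.

## Working session

There is one attempt and no reset: what is moved stays moved. The work goes in short steps, Python scripts to look and compute and a tool call to move; the robot and the scene stay as the last step left them, time stands still between calls to the robot, and variables do not carry over. Pictures are saved under pics/ and viewed, at most 10 in all, crops included, and the job is handed in when it is done.

Besides the shell and the picture viewer there is one more tool, called after "Emit:" as name([rows], argument=value, ...), one row to a line, values as JSON. servo_tool: Moves the arm, as the interface text tells. Its arguments: {"type":"object","properties":{"deltas":{"type":"array","items":{"type":"array","items":{"type":"array","items":{"type":"number"}}}},"hand":{"type":"number"},"grip_force":{"type":"number"}},"required":["deltas"]}

```bash
mkdir -p pics; cat > h.py <<'E'
import numpy as np, cv2
from rig import status, vision, job, manip
def snap(n,f):
    s=vision.snapshot(n); cv2.imwrite(f'pics/{f}.png',cv2.cvtColor(s['color'],cv2.COLOR_RGB2BGR)); np.savez(f'pics/{f}.npz',**s); return s
def ray(s,px,z):
    M=s['cam_to_world']; px=np.atleast_2d(px).astype(float)
    d=(M[:3,:3]@np.linalg.inv(s['mtx'])@np.c_[px,np.ones(len(px))].T).T; o=M[:3,3]
    return o+d*((z-o[2])/d[:,2])[:,None]
E
python3 - <<'E'
from h import *
for n in('top','scene'):
    s=snap(n,n+'0'); print(n,s['cam_to_world'].round(3).tolist(),s['mtx'].round(1).tolist())
print(status.get_state(),manip.tip_reach)
E
```

```text
top [[-0.005, -0.984, 0.176, 0.184], [-1.0, 0.001, -0.021, 0.009], [0.021, -0.176, -0.984, 1.473], [0.0, 0.0, 0.0, 1.0]] [[467.0, 0.0, 326.5], [0.0, 467.0, 193.4], [0.0, 0.0, 1.0]]
scene [[-0.099, 0.653, -0.751, 1.321], [0.995, 0.067, -0.072, 0.085], [0.004, -0.755, -0.656, 0.804], [0.0, 0.0, 0.0, 1.0]] [[383.6, 0.0, 320.8], [0.0, 383.6, 202.0], [0.0, 0.0, 1.0]]
{'time_s': 0.1, 'q': array([ 1.55668868e+00,  4.07301065e-02,  8.39047573e-02, -4.22577177e-04,
       -1.61548568e+00, -3.33684146e-01]), 'joint_velocities': array([ 7.82509023e-05, -4.61743847e-04,  1.84129253e-03, -1.49923075e-04,
        1.53976106e-04, -9.78974578e-04]), 'effort': array([-4.78093716e-03, -3.69346833e+01,  3.48284805e+01,  6.95180610e+00,
       -4.60477881e-03,  2.25222124e-06]), 'tool_pos': array([0.20433538, 0.56384717, 0.2473849 ]), 'eef_rot': array([ 3.14002322e+00, -9.72079218e-05, -3.47773162e-01]), 'contact_force': array([-0.526086  ,  0.3957441 ,  0.37280723]), 'ft_torque': array([-0.03104532,  0.07939811,  0.04745309]), 'gripper_force': 0.0, 'grip_width': 0.08544068144987746} 0.017
```

View pics/top0.png

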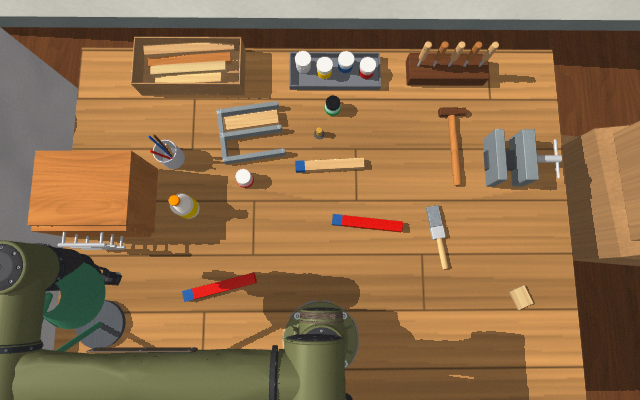

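View pics/scene0.png

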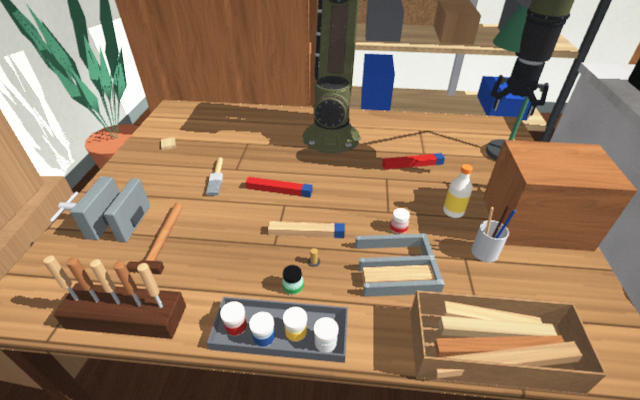

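The top view shows the rack at about (215–290, 105–160) opening to the right, the post at (319,133), and the blank from its blue end at (296,167) to (366,163). The green jar is at (333,105) and the red jar at (244,178). The scene view agrees.

```bash
python3 - <<'E'
from h import *
im=cv2.imread('pics/top0.png')[90:190,210:370]
cv2.imwrite('pics/c.png',cv2.resize(im,(800,500),interpolation=cv2.INTER_CUBIC))
hsv=cv2.cvtColor(im,cv2.COLOR_BGR2HSV)
for p in [(340,165),(300,167),(330,120),(260,155),(319,133)]: print(p,hsv[p[1]-90 if p[1]-90<100 else 99,p[0]-210])
E
```

```text
(340, 165) [ 17 119 236]
(300, 167) [107 189 167]
(330, 120) [ 15 148 179]
(260, 155) [ 98  20 153]
(319, 133) [ 20 174 110]
```

View pics/c.png

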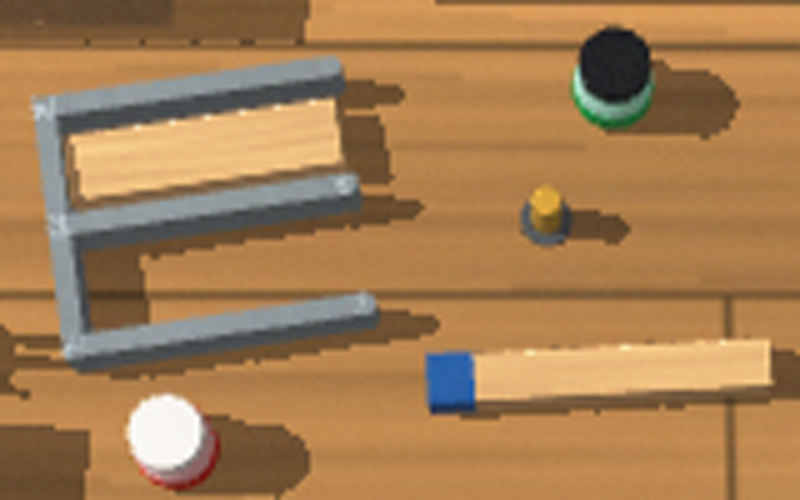

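The 5x crop shows the blank's top from (426,354)–(428,402) to (769,340)–(771,385). The bay's wall tops run (62,225)→(347,184) and (75,350)→(365,303), and the post foot is at (545,222) with its top at (546,196).

```bash
cat >> h.py <<'E'
def load(f): return dict(np.load(f'pics/{f}.npz'))
E
python3 - <<'E'
from h import *
s=load('top0')
P=lambda pts,z: ray(s,(np.array(pts)+.5)/5-.5+[210,90],z)[:,:2]
b=P([(426,354),(428,402),(771,385),(769,340)],.028); print('blank',b.round(4).tolist())
be=b[:2].mean(0); pe=b[2:].mean(0); print(be,pe,np.linalg.norm(be-pe),b.mean(0),np.degrees(np.arctan2(*(be-pe)[::-1])))
w=P([(62,225),(347,184),(75,350),(365,303)],.038); print('walls',w.round(4).tolist())
for i in(0,2):
    d=w[i]-w[i+1]; print(np.degrees(np.arctan2(d[1],d[0])),np.linalg.norm(d))
print('post',P([(545,222)],0),P([(546,196)],.045))
print('jars',P([(613,65)],.06),P([(167,432)],.06))
E
```

```text
blank [[0.5492, 0.0784], [0.5179, 0.0769], [0.529, -0.141], [0.5585, -0.1403]]
[0.53355054 0.07768866] [ 0.54378822 -0.14063348] 0.2185620433465953 [ 0.53866938 -0.03147241] 92.68477950950857
walls [[0.6309, 0.3097], [0.6585, 0.1292], [0.5491, 0.2987], [0.5799, 0.1168]]
98.69207216405097 0.18256442204629894
99.60313012043821 0.1844973578800205
post [[0.6453787  0.00250028]] [[0.64849111 0.00204559]]
jars [[ 0.73065664 -0.04071326]] [[0.4915094  0.23605297]]
```

Emit:
servo_tool([
  [[0.032,0.027,0,0,0,0],[0.032,0.027,0,0,0,0],[0.032,0.027,0,0,0,0],[0.032,0.027,0,0,0,0],[0.032,0.027,0,0,0,0],[0.032,0.027,0,0,0,0],[0.032,0.027,0,0,0,0],[0.032,0.027,0,0,0,0],[0.032,0.027,0,0,0,0],[0.032,0.027,0,0,0,0]],
], hand=1)

```text
time_s: 1.1
tool_pos: [0.4136, 0.1995, 0.2482]
eef_rot: [-3.141, 0.0, -0.347]
contact_force: [1.6, 0.6, -0.0]
grip_width: 0.0
gripper_force: 0.0
```

Emit:
servo_tool([
  [[0.032,0.027,0,0,0,0],[0.032,0.027,0,0,0,0],[0.032,0.027,0,0,0,0],[0.03,0.025,0,0,0,0],[0,0,0.02,0,0,-0.97],[0,0,0.02,0,0,-0.97],[0,0,0.02,0,0,-0.97],[0,0,0.02,0,0,-0.97],[0,0,0,0,0,-0.97],[0,0,0,0,0,-0.97]],
])

```text
time_s: 2.1
tool_pos: [0.4951, 0.0583, 0.167]
eef_rot: [3.141, 0.002, 0.163]
contact_force: [-0.2, 0.4, 0.6]
grip_width: -0.0003
gripper_force: 0.0
```

Now a close look with the wrist camera.

```bash
python3 - <<'E'
from h import *
s=snap('wrist','w1'); print(s['cam_to_world'].round(3).tolist())
E
```

```text
[[0.163, -0.942, -0.293, 0.569], [-0.987, -0.156, -0.049, 0.072], [0.0, 0.297, -0.955, 0.292], [0.0, 0.0, 0.0, 1.0]]
```

View pics/w1.png

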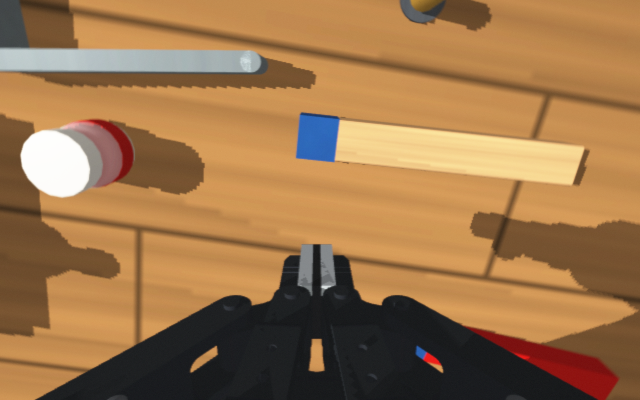

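The wrist view shows the blank's top from (302,113)/(297,159) to (584,146)/(573,185). The near wall's rounded front end is centred at (250,62) and ends at column 266, and the post's foot is at (422,10).

```bash
cat >> h.py <<'E'
YAW=0.163
def setrack(o,yaw): 
    return np.array(o),np.array([[np.cos(yaw),np.sin(yaw)],[-np.sin(yaw),np.cos(yaw)]])
E
python3 - <<'E'
from h import *
s=load('w1')
b=ray(s,[(301,113),(296,159),(574,185),(585,146)],.028)[:,:2]; print(b.round(4).tolist())
be=b[:2].mean(0); pe=b[2:].mean(0); print(be,pe,np.linalg.norm(be-pe),np.degrees(np.arctan2(*(be-pe)[::-1])))
w=ray(s,[(0,49),(250,51),(0,70),(250,72.5),(250,62),(266,62)],.038)[:,:2]; print(w.round(4).tolist())
for i in(0,2):
    d=w[i]-w[i+1]; print(np.degrees(np.arctan2(d[1],d[0])))
print(ray(s,[(422,11)],0))
E
```

```text
[[0.5497, 0.0801], [0.5149, 0.0787], [0.5302, -0.1408], [0.5609, -0.1373]]
[0.53233163 0.07937498] [ 0.54553507 -0.13908222] 0.21885583988230442 93.45871954015362
[[0.5589, 0.2872], [0.5853, 0.1201], [0.5451, 0.2886], [0.5716, 0.1186], [0.5784, 0.1193], [0.5802, 0.1085]]
98.98035821114937
98.86402516587158
[[0.63695804 0.00200943 0.        ]]
```

Emit:
servo_tool([
  [[0,0.002,0.035,0,0,0],[0,0.002,0.035,0,0,0],[0,0.002,0.035,0,0,0],[0,0.002,0.025,0,0,0],[0,0,0.007,0,0,0],[0.009,0,0,0,0,0],[0.009,0,0,0,0,0],[0.009,0,0,0,0,0],[0.009,0,0,0,0,0],[0.009,0,0,0,0,0]],
])

```text
time_s: 3.15
tool_pos: [0.5426, 0.0581, 0.032]
eef_rot: [-3.142, -0.001, 0.16]
contact_force: [-0.4, -0.7, 0.1]
grip_width: 0.0004
gripper_force: 0.4
```

Emit:
servo_tool([
  [[0.008,0,0,0,0,0],[0,0,0,0,0,0],[-0.03,0,0,0,0,0],[-0.04,0.02,-0.03,0,0,0],[-0.02,0.04,-0.02,0,0,0],[0,0.045,0,0,0,0],[0,0.045,0,0,0,0],[0,0.02,0,0,0,0],[0,0,0,0,0,0],[0,0,0,0,0,0]],
])

```text
time_s: 4.15
tool_pos: [0.4899, -0.1213, 0.079]
eef_rot: [-3.141, 0.0, 0.159]
contact_force: [0.1, -0.3, -0.2]
grip_width: -0.0004
gripper_force: 0.0
```

```bash
cat >> h.py <<'E'
O,R=setrack([.620,.115],.157)
def rk(p): return R@(np.asarray(p)[:2]-O)
def blank(f,n='top'):
    s=snap(n,f); h=cv2.cvtColor(s['color'],cv2.COLOR_RGB2HSV)
    # blue patch of the blank: nearest blue component to the post/mouth area
    m=cv2.inRange(h,(100,130,60),(125,255,255)); k,l,st,c=cv2.connectedComponentsWithStats(m)
    for i in range(1,k):
        if st[i,4]<30: continue
        p=ray(s,c[i],.028)[0]; print('blue',rk(p).round(4),st[i,4],c[i].round(1))
    m=cv2.inRange(h,(12,80,205),(24,150,255)); k,l,st,c=cv2.connectedComponentsWithStats(m)
    for i in range(1,k):
        if st[i,4]<150: continue
        r=cv2.minAreaRect(np.argwhere(l==i)[:,::-1].astype(np.float32)); q=ray(s,cv2.boxPoints(r),.028); q2=np.array([rk(x) for x in q])
        if np.abs(q2).max()<.4: print('pale',st[i,4],q2.round(3).tolist())
    t=status.get_state(); print('tcp',rk(t['tool_pos']).round(4),t['tool_pos'][2].round(3),t['time_s'])
E
python3 -c "
from h import *
blank('top1')"
```

```text
blue [ 0.204  -0.2316] 49 [344.1  69.7]
blue [0.041  0.3941] 49 [158.8 145.1]
blue [-0.2827 -0.1255] 94 [336.6 219.4]
blue [-0.437   0.3553] 101 [187.6 294.9]
pale 436 [[0.298, -0.005], [0.29, -0.057], [0.196, -0.044], [0.204, 0.008]]
pale 673 [[0.318, 0.397], [0.298, 0.154], [0.266, 0.156], [0.286, 0.398]]
pale 320 [[0.143, 0.264], [0.173, 0.261], [0.137, 0.024], [0.106, 0.029]]
pale 169 [[0.129, -0.001], [0.107, -0.149], [0.093, -0.146], [0.116, 0.001]]
pale 671 [[0.103, 0.179], [0.102, 0.009], [0.059, 0.009], [0.06, 0.179]]
pale 213 [[-0.25, -0.088], [-0.28, -0.308], [-0.292, -0.306], [-0.262, -0.086]]
pale 512 [[-0.317, -0.086], [-0.355, -0.37], [-0.377, -0.366], [-0.338, -0.083]]
tcp [-0.1653 -0.2126] 0.079 4.2
```

```bash
python3 -c "
from h import *
blank('w2','wrist')"
```

```text
blue [-0.2515 -0.1411] 215 [203.  359.3]
pale 23706 [[-0.069, -0.056], [-0.044, -0.074], [-0.109, -0.237], [-0.141, -0.225]]
pale 450 [[-0.119, -0.072], [-0.115, -0.073], [-0.124, -0.131], [-0.128, -0.129]]
pale 1478 [[-0.126, -0.077], [-0.12, -0.08], [-0.143, -0.204], [-0.15, -0.203]]
pale 2469 [[-0.155, -0.212], [-0.145, -0.213], [-0.168, -0.357], [-0.179, -0.358]]
pale 944 [[-0.153, -0.106], [-0.147, -0.108], [-0.161, -0.201], [-0.167, -0.2]]
pale 749 [[-0.169, -0.21], [-0.161, -0.211], [-0.168, -0.257], [-0.176, -0.257]]
pale 2003 [[-0.182, -0.057], [-0.173, -0.06], [-0.193, -0.19], [-0.203, -0.189]]
pale 168 [[-0.208, -0.234], [-0.2, -0.234], [-0.202, -0.251], [-0.211, -0.25]]
pale 554 [[-0.215, -0.266], [-0.204, -0.267], [-0.211, -0.305], [-0.222, -0.305]]
pale 476 [[-0.229, -0.069], [-0.221, -0.072], [-0.227, -0.117], [-0.235, -0.115]]
tcp [-0.1652 -0.2123] 0.079 4.25
```

View pics/w2.png

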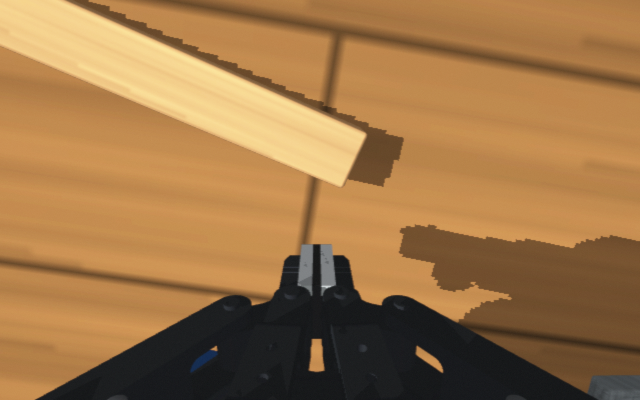

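The wrist view shows the plain end with corners at about (365,133) and (343,186). The blank is now tilted 22° with the blue end swung towards the bay. Next I push the plain end.

Emit:
servo_tool([
  [[0,-0.008,0.025,0,0,0],[0,0,0.022,0,0,0],[0.009,0,0,0,0,0],[0.009,0,0,0,0,0],[0.01,0,0,0,0,0],[0.01,0,0,0,0,0],[0.01,0,0,0,0,0],[0.01,0,0,0,0,0],[0.01,0,0,0,0,0],[0.008,0,0,0,0,0]],
])

```text
time_s: 5.25
tool_pos: [0.5647, -0.1012, 0.0322]
eef_rot: [3.141, 0.0, 0.16]
contact_force: [-1.1, -1.5, 0.8]
grip_width: -0.0002
gripper_force: 0.4
```

Emit:
servo_tool([
  [[0,0,0,0,0,0],[-0.03,0,0,0,0,0],[-0.03,0,-0.03,0,0,0],[0,-0.03,-0.04,0,0,0],[0,-0.04,-0.02,0,0,0],[0,-0.04,0,0,0,0],[0,-0.04,0,0,0,0],[0,-0.013,0,0,0,0],[0,0,0,0,0,0],[0,0,0,0,0,0]],
])

```text
time_s: 6.25
tool_pos: [0.4786, 0.0499, 0.1222]
eef_rot: [3.141, -0.0, 0.161]
contact_force: [0.0, -0.1, -0.4]
grip_width: -0.0001
gripper_force: 0.0
```

```bash
sed -i 's/<150: continue/<2500: continue/; s/abs(q2).max()<.4/abs(q2).max()<.6/' h.py; python3 -c "
from h import *
blank('w3','wrist')"
```

```text
blue [-0.0496 -0.0295] 3113 [297.5  43.2]
blue [-0.2734 -0.1278] 285 [428.  358.1]
pale 17834 [[-0.066, -0.044], [-0.035, -0.046], [-0.046, -0.229], [-0.078, -0.236]]
pale 23245 [[-0.138, 0.121], [-0.077, 0.099], [-0.12, -0.185], [-0.189, -0.188]]
pale 3371 [[-0.167, -0.19], [-0.13, -0.187], [-0.137, -0.256], [-0.175, -0.263]]
pale 3446 [[-0.179, -0.002], [-0.163, -0.005], [-0.19, -0.176], [-0.207, -0.176]]
pale 2863 [[-0.219, 0.113], [-0.193, 0.106], [-0.211, -0.012], [-0.238, -0.008]]
pale 2802 [[-0.258, -0.133], [-0.23, -0.133], [-0.252, -0.273], [-0.282, -0.278]]
tcp [-0.1499 -0.0426] 0.122 6.3
```

Emit:
servo_tool([
  [[0.02,0.006,0.04,0,0,0],[0.02,0,0.04,0,0,0],[0.015,0,0.01,0,0,0],[0.009,0,0,0,0,0],[0.009,0,0,0,0,0],[0.009,0,0,0,0,0],[0.009,0,0,0,0,0],[0.009,0,0,0,0,0],[0.009,0,0,0,0,0],[0.009,0,0,0,0,0]],
])

```text
time_s: 7.3
tool_pos: [0.5968, 0.0632, 0.0325]
eef_rot: [-3.142, -0.0, 0.16]
contact_force: [-1.0, -0.8, 0.5]
grip_width: -0.0004
gripper_force: 0.4
```

Emit:
servo_tool([
  [[0,0,0,0,0,0],[-0.03,0,0,0,0,0],[-0.04,0,-0.03,0,0,0],[-0.04,0.03,-0.04,0,0,0],[-0.02,0.04,-0.02,0,0,0],[0,0.04,0,0,0,0],[0,0.04,0,0,0,0],[0,0.005,0,0,0,0],[0,0,0,0,0,0],[0,0,0,0,0,0]],
])

```text
time_s: 8.3
tool_pos: [0.4999, -0.1023, 0.1133]
eef_rot: [-3.141, 0.0, 0.16]
contact_force: [0.9, -0.2, -0.4]
grip_width: 0.0002
gripper_force: 0.0
```

```bash
python3 -c "
from h import *
blank('w4','wrist')"
```

```text
blue [-0.2651 -0.1171] 122 [210.8 354. ]
pale 11694 [[-0.032, -0.085], [-0.007, -0.102], [-0.057, -0.231], [-0.087, -0.219]]
pale 7979 [[-0.116, 0.002], [-0.096, -0.007], [-0.132, -0.204], [-0.155, -0.201]]
pale 5567 [[-0.157, 0.013], [-0.131, 0.003], [-0.156, -0.2], [-0.184, -0.197]]
pale 10721 [[-0.189, -0.205], [-0.129, -0.212], [-0.157, -0.405], [-0.222, -0.414]]
pale 3086 [[-0.179, -0.022], [-0.166, -0.026], [-0.189, -0.172], [-0.203, -0.17]]
pale 2688 [[-0.213, -0.219], [-0.195, -0.22], [-0.209, -0.331], [-0.228, -0.332]]
tcp [-0.1525 -0.1956] 0.113 8.35
```

Emit:
servo_tool([
  [[0.015,0,0.04,0,0,0],[0.015,0,0.035,0,0,0],[0.01,0,0.006,0,0,0],[0.008,0,0,0,0,0],[0.008,0,0,0,0,0],[0.006,0,0,0,0,0],[0.006,0,0,0,0,0],[0.006,0,0,0,0,0],[0.006,0,0,0,0,0],[0.006,0,0,0,0,0]],
])

```text
time_s: 9.35
tool_pos: [0.5853, -0.0892, 0.0325]
eef_rot: [3.141, 0.0, 0.16]
contact_force: [-0.5, 0.1, -0.2]
grip_width: -0.0004
gripper_force: 0.4
```

Emit:
servo_tool([
  [[0,0,0,0,0,0],[-0.03,0,0,0,0,0],[-0.03,0,-0.035,0,0,0],[0,0.03,-0.035,0,0,0],[0,0.04,-0.01,0,0,0],[0.02,0.025,0,0,0,0],[0.04,0,0,0,0,0],[0.02,0,0,0,0,0],[0,0,0,0,0,0],[0,0,0,0,0,0]],
])

```text
time_s: 10.35
tool_pos: [0.6196, -0.1797, 0.1118]
eef_rot: [-3.141, 0.001, 0.16]
contact_force: [-0.1, -0.9, -0.3]
grip_width: -0.0001
gripper_force: 0.0
```

```bash
python3 -c "
from h import *
blank('w5','wrist'); snap('scene','s5')"
```

```text
pale 14867 [[0.063, -0.251], [0.09, -0.258], [0.059, -0.472], [0.028, -0.475]]
pale 15290 [[0.047, -0.212], [0.07, -0.22], [0.018, -0.483], [-0.009, -0.485]]
pale 18814 [[-0.063, -0.071], [0.0, -0.101], [-0.029, -0.236], [-0.098, -0.217]]
pale 2727 [[-0.089, -0.302], [-0.067, -0.304], [-0.083, -0.404], [-0.105, -0.404]]
pale 10297 [[-0.149, -0.053], [-0.087, -0.077], [-0.108, -0.217], [-0.173, -0.204]]
tcp [-0.0467 -0.291 ] 0.112 10.4
```

View pics/w5.png

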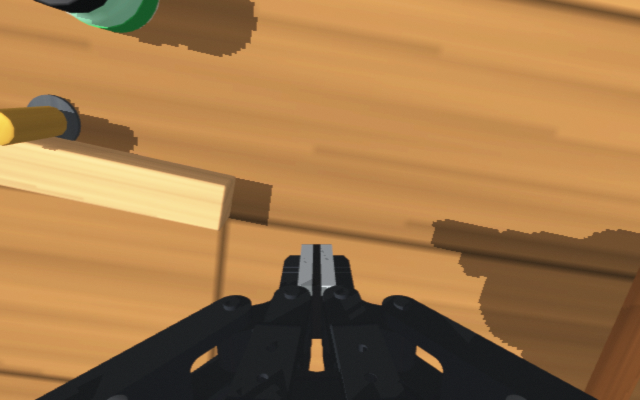

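The wrist view shows the plain end's top corners at about (227,184) and (219,229). The blank runs up and left along the near side of the post, whose foot is at about (57,115), touching it or almost so.

```bash
python3 -c "
from h import *
s=load('w5')
q=np.array([rk(x) for x in ray(s,[(60,146),(227,184),(219,229),(0,186)],.028)]); print(q.round(4))
for a,b in((0,1),(3,2)):
    d=q[a]-q[b]; print(np.degrees(np.arctan2(d[0],d[1])))
print(rk(ray(s,[(57,118)],0)[0]), rk(ray(s,[(4,127)],.045)[0]))
"
```

```text
[[-0.0052 -0.1347]
 [-0.0285 -0.2339]
 [-0.0588 -0.2265]
 [-0.0304 -0.0918]]
13.261904438981617
11.927796767373483
[ 0.00910495 -0.11604819] [ 0.00782679 -0.11894884]
```

Emit:
servo_tool([
  [[-0.01,0,0.035,0,0,0.85],[0,0,0.035,0,0,0.85],[0,0,0.01,0,0,0.8],[0,-0.015,0,0,0,0],[0,-0.012,0,0,0,0],[0,-0.008,0,0,0,0],[0,-0.008,0,0,0,0],[0,-0.008,0,0,0,0],[0,-0.008,0,0,0,0],[0,-0.008,0,0,0,0]],
])

```text
time_s: 11.45
tool_pos: [0.6142, -0.1142, 0.0332]
eef_rot: [3.141, -0.001, -0.058]
contact_force: [0.6, -1.8, 2.8]
grip_width: -0.0001
gripper_force: 1.1
```

Emit:
servo_tool([
  [[0,-0.008,0,0,0,0],[0,-0.008,0,0,0,0],[0,-0.008,0,0,0,0],[0,0,0,0,0,0],[0,0,0,0,0,0],[0,0.02,-0.02,0,0,0],[0,0.02,-0.035,0,0,0],[0,0.02,-0.025,0,0,0],[0,0,0,0,0,0],[0,0,0,0,0,0]],
])

```text
time_s: 12.45
tool_pos: [0.6118, -0.1506, 0.1125]
eef_rot: [-3.141, -0.001, -0.059]
contact_force: [-0.3, 0.3, -0.4]
grip_width: -0.0002
gripper_force: 0.0
```

```bash
python3 -c "
from h import *
blank('w6','wrist'); blank('top6')"
```

```text
pale 3043 [[0.075, -0.252], [0.035, -0.439], [0.027, -0.439], [0.068, -0.25]]
pale 19948 [[0.089, -0.11], [0.023, -0.456], [-0.004, -0.458], [0.064, -0.098]]
pale 3710 [[0.056, -0.093], [0.034, -0.241], [0.021, -0.239], [0.043, -0.088]]
pale 21312 [[0.006, -0.068], [-0.03, -0.234], [-0.103, -0.215], [-0.063, -0.032]]
pale 8757 [[-0.053, -0.234], [-0.082, -0.384], [-0.124, -0.383], [-0.094, -0.225]]
pale 6261 [[-0.125, -0.31], [-0.094, -0.331], [-0.19, -0.438], [-0.229, -0.421]]
pale 6034 [[-0.078, -0.023], [-0.1, -0.166], [-0.132, -0.157], [-0.109, -0.008]]
tcp [-0.0501 -0.2605] 0.111 12.5
blue [ 0.204  -0.2334] 49 [344.6  69.6]
blue [0.0062 0.0138] 104 [279.  137.7]
blue [0.041  0.3941] 49 [158.8 145.1]
blue [-0.283  -0.1311] 55 [338.5 219.2]
blue [-0.437   0.3553] 101 [187.6 294.9]
tcp [-0.0502 -0.2603] 0.111 12.55
```

View pics/w6.png

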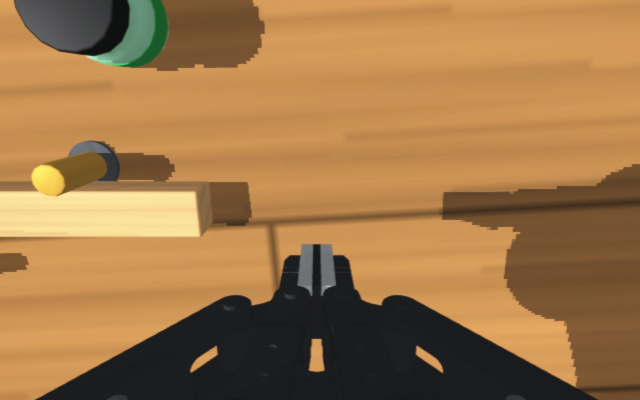

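The wrist view shows the blank parallel to the tool axis, its plain end at about (205,191)–(202,237) and lying clear of the post (foot at about (93,160)). The top view puts the blue end about 29 mm inside the mouth.

Emit:
servo_tool([
  [[0,-0.012,0.035,0,0,0],[0,-0.012,0.035,0,0,0],[0,-0.012,0.01,0,0,0],[0,-0.012,0,0,0,0],[0,-0.01,0,0,0,0],[0,-0.008,0,0,0,-0.1],[0,-0.008,0,0,0,-0.1],[0,-0.008,0,0,0,-0.1],[0,-0.008,0,0,0,-0.1],[0,-0.008,0,0,0,-0.1]],
])

```text
time_s: 13.55
tool_pos: [0.6177, -0.0528, 0.0343]
eef_rot: [3.14, -0.003, -0.014]
contact_force: [0.6, -5.0, 5.7]
grip_width: -0.0001
gripper_force: 3.4
```

Emit:
servo_tool([
  [[0,-0.008,0,0,0,-0.1],[0,-0.008,0,0,0,-0.1],[0,-0.008,0,0,0,-0.1],[0,-0.008,0,0,0,-0.1],[0,-0.008,0,0,0,-0.1],[0,0,0,0,0,0],[0,0.02,-0.01,0,0,0],[0,0.02,-0.035,0,0,0],[0,0.02,-0.035,0,0,0],[0,0,0,0,0,0]],
])

```text
time_s: 14.55
tool_pos: [0.6209, -0.074, 0.1186]
eef_rot: [3.141, -0.009, 0.028]
contact_force: [0.8, -0.7, 1.7]
grip_width: -0.0001
gripper_force: 0.0
```

```bash
python3 -c "
from h import *
blank('w7','wrist'); blank('top7')"
```

```text
pale 10096 [[0.091, -0.22], [0.07, -0.38], [0.043, -0.383], [0.065, -0.217]]
pale 19642 [[0.08, -0.011], [0.104, -0.022], [0.038, -0.385], [0.011, -0.387]]
pale 6349 [[0.048, -0.034], [0.066, -0.041], [0.041, -0.233], [0.023, -0.232]]
pale 20053 [[-0.052, 0.042], [0.014, 0.015], [-0.02, -0.217], [-0.09, -0.21]]
pale 4199 [[-0.076, -0.22], [-0.053, -0.223], [-0.075, -0.356], [-0.098, -0.358]]
pale 2688 [[-0.095, -0.217], [-0.078, -0.219], [-0.094, -0.323], [-0.111, -0.324]]
pale 6234 [[-0.099, 0.061], [-0.065, 0.047], [-0.088, -0.1], [-0.122, -0.092]]
tcp [-0.0296 -0.1855] 0.115 14.6
blue [0.0088 0.097 ] 52 [253.1 140.8]
blue [0.0397 0.393 ] 51 [159.2 145.5]
blue [-0.2825 -0.1254] 93 [336.6 219.3]
blue [-0.437   0.3553] 101 [187.6 294.9]
tcp [-0.0306 -0.1847] 0.113 14.65
```

View pics/w7.png

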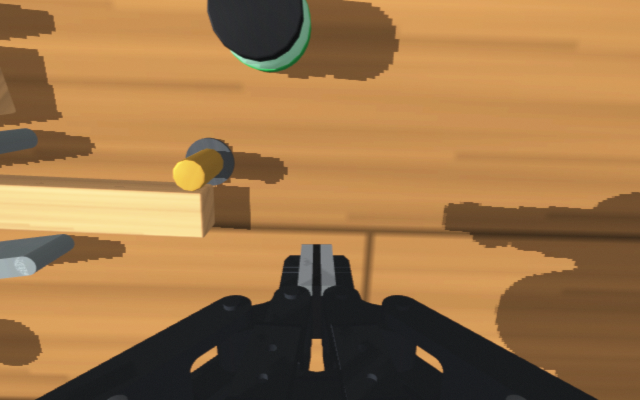

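The wrist view shows the blank's plain end at about (203,191)–(203,237) beside the post (foot at about (208,160)). Its blue part is inside the bay, past the near wall's end at (70,240).

```bash
python3 -c "
from h import *
s=load('w7')
q=np.array([rk(x) for x in ray(s,[(0,185),(203,191),(203,237),(0,229)],.028)]); print(q.round(4))
for a,b in((0,1),(3,2)):
    d=q[a]-q[b]; print(np.degrees(np.arctan2(d[0],d[1])))
print(rk(ray(s,[(209,160)],0)[0]), rk(ray(s,[(190,175)],.045)[0]))
t=status.get_state();print(t['eef_rot'],rk(t['tool_pos']))
"
```

```text
[[ 0.0138  0.0146]
 [-0.007  -0.1144]
 [-0.0386 -0.1073]
 [-0.0155  0.0264]]
9.123456387140452
9.80909956731114
[ 0.00838503 -0.11328122] [ 0.00762496 -0.11527344]
[-3.14021416e+00 -1.76706230e-03  2.83729760e-02] [-0.03058401 -0.18470244]
```

Emit:
servo_tool([
  [[0,-0.015,0.035,0,0,0],[0,-0.015,0.035,0,0,0],[0,-0.015,0.012,0,0,0],[0,-0.013,0,0,0,0],[0,-0.007,0,0,0,0],[0,-0.007,0,0,0,0],[0,-0.007,0,0,0,0],[0,-0.007,0,0,0,0],[0,-0.007,0,0,0,0],[0,-0.007,0,0,0,0]],
])

```text
time_s: 15.65
tool_pos: [0.6156, 0.0278, 0.0309]
eef_rot: [3.141, -0.001, 0.029]
contact_force: [0.1, -1.5, 1.2]
grip_width: -0.0003
gripper_force: 0.9
```

Emit:
servo_tool([
  [[0,0,0,0,0,0],[0,0.015,0,0,0,0],[0,0,-0.04,0,0,0],[0,0,-0.04,0,0,-0.75],[0,0,0,0,0,-0.75],[-0.03,-0.02,0,0,0,0],[-0.015,-0.024,0,0,0,0],[0,0,0,0,0,0],[0,0,0,0,0,0],[0,0,0,0,0,0]],
])

```text
time_s: 16.65
tool_pos: [0.5647, 0.0482, 0.1104]
eef_rot: [3.141, 0.0, 0.16]
contact_force: [-0.6, 0.4, 0.0]
grip_width: 0.0001
gripper_force: 0.0
```

```bash
python3 -c "
from h import *
blank('w8','wrist'); blank('top8')"
```

```text
blue [0.013  0.1215] 571 [ 4.4 82. ]
pale 17909 [[-0.001, 0.128], [0.029, 0.115], [-0.001, -0.071], [-0.033, -0.066]]
pale 2969 [[-0.023, 0.131], [-0.007, 0.125], [-0.024, 0.008], [-0.04, 0.011]]
pale 3448 [[-0.096, 0.089], [-0.073, 0.082], [-0.091, -0.036], [-0.116, -0.032]]
pale 2852 [[-0.125, -0.078], [-0.104, -0.08], [-0.121, -0.186], [-0.143, -0.187]]
pale 3034 [[-0.132, -0.18], [-0.115, -0.259], [-0.158, -0.276], [-0.176, -0.194]]
tcp [-0.065  -0.0574] 0.11 16.7
blue [ 0.204  -0.2334] 49 [344.6  69.6]
blue [0.0403 0.3935] 50 [159.  145.3]
blue [-0.2825 -0.1254] 93 [336.6 219.3]
blue [-0.437   0.3553] 101 [187.6 294.9]
tcp [-0.065  -0.0574] 0.11 16.75
```

View pics/w8.png

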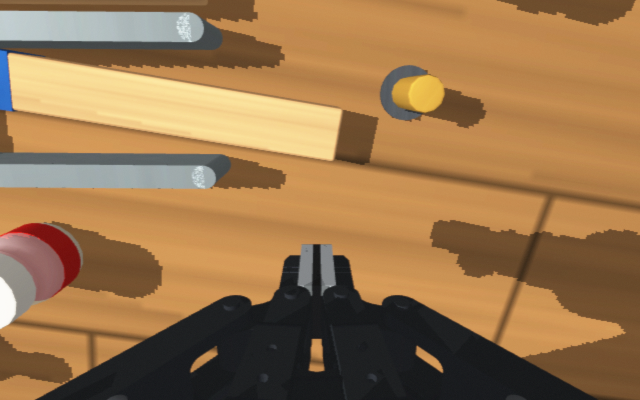

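The wrist view shows the plain end at about (341,110)–(334,160), now clear of the post at (410,92). The blank lies inside the bay, tilted about 9°, with the red jar untouched at (30,270).

Emit:
servo_tool([
  [[0.02,0.02,0,0,0,0],[0.022,0.018,0,0,0,0],[0,0,0.04,0,0,0],[0,0,0.032,0,0,0],[0,0,0.006,0,0,0],[0,-0.008,0,0,0,0],[0,-0.007,0,0,0,0],[0.001,-0.007,0,0,0,0],[0.001,-0.007,0,0,0,0],[0.001,-0.007,0,0,0,0]],
])

```text
time_s: 17.75
tool_pos: [0.6101, 0.0545, 0.0344]
eef_rot: [3.141, -0.003, 0.161]
contact_force: [-0.2, -3.2, 4.2]
grip_width: -0.0001
gripper_force: 2.6
```

Emit:
servo_tool([
  [[0.001,-0.007,0,0,0,0],[0,0,0,0,0,0],[0,0.01,0,0,0,0],[0,0,-0.04,0,0,0],[0,0,-0.04,0,0,0],[-0.03,-0.01,0,0,0,0],[-0.015,-0.017,0,0,0,0],[0,0,0,0,0,0],[0,0,0,0,0,0],[0,0,0,0,0,0]],
])

```text
time_s: 18.75
tool_pos: [0.5621, 0.0704, 0.112]
eef_rot: [3.142, 0.001, 0.16]
contact_force: [-0.3, 0.4, -0.5]
grip_width: -0.0004
gripper_force: 0.0
```

```bash
python3 -c "
from h import *
blank('w9','wrist')"
```

```text
pale 17511 [[-0.001, 0.156], [0.029, 0.144], [0.004, -0.038], [-0.028, -0.034]]
pale 8963 [[-0.042, 0.141], [-0.006, 0.127], [-0.048, -0.153], [-0.089, -0.154]]
pale 4194 [[-0.09, 0.132], [-0.062, 0.123], [-0.086, -0.023], [-0.115, -0.019]]
pale 4238 [[-0.116, -0.043], [-0.091, -0.046], [-0.118, -0.184], [-0.145, -0.185]]
pale 2867 [[-0.172, -0.184], [-0.123, -0.194], [-0.153, -0.258], [-0.207, -0.252]]
tcp [-0.0641 -0.0351] 0.112 18.8
```

Emit:
servo_tool([
  [[0,0,0.04,0,0,0],[0,0,0.035,0,0,0],[0.009,0,0.004,0,0,0],[0.008,0,0,0,0,0],[0.006,0,0,0,0,0],[0.005,0,0,0,0,0],[0.005,0,0,0,0,0],[0.005,0,0,0,0,0],[0.005,0,0,0,0,0],[0,0,0,0,0,0]],
])

```text
time_s: 19.8
tool_pos: [0.605, 0.0777, 0.0335]
eef_rot: [3.142, -0.0, 0.16]
contact_force: [-0.4, -0.1, 0.2]
grip_width: 0.0001
gripper_force: 0.0
```

Emit:
servo_tool([
  [[0,0,0,0,0,0],[-0.02,0,0,0,0,0],[0,0,-0.04,0,0,0],[0,0.015,-0.04,0,0,0],[0.02,0.02,0,0,0,0],[0.03,0.01,0,0,0,0],[0,0,0,0,0,0],[0,0,0,0,0,0],[0,0,0,0,0,0],[0,0,0,0,0,0]],
])

```text
time_s: 20.8
tool_pos: [0.6407, 0.0382, 0.1139]
eef_rot: [3.142, -0.001, 0.161]
contact_force: [-0.4, 0.6, -0.3]
grip_width: -0.0003
gripper_force: 0.0
```

```bash
python3 -c "
from h import *
blank('w10','wrist')"
```

```text
pale 50305 [[0.053, 0.114], [0.146, 0.076], [0.101, -0.275], [-0.008, -0.29]]
pale 7327 [[0.129, -0.099], [0.151, -0.103], [0.128, -0.257], [0.105, -0.259]]
pale 13030 [[0.059, 0.113], [0.103, 0.101], [0.103, 0.006], [0.058, 0.012]]
pale 3970 [[0.076, -0.209], [0.105, -0.209], [0.095, -0.267], [0.066, -0.27]]
pale 22108 [[-0.043, 0.146], [0.036, 0.118], [0.01, -0.173], [-0.075, -0.177]]
pale 4335 [[-0.068, -0.098], [-0.031, -0.102], [-0.047, -0.201], [-0.085, -0.202]]
pale 3602 [[-0.09, -0.204], [-0.047, -0.203], [-0.061, -0.288], [-0.106, -0.293]]
pale 4281 [[-0.078, 0.151], [-0.045, 0.139], [-0.061, 0.003], [-0.095, 0.01]]
tcp [ 0.0085 -0.0791] 0.114 20.85
```

View pics/w10.png

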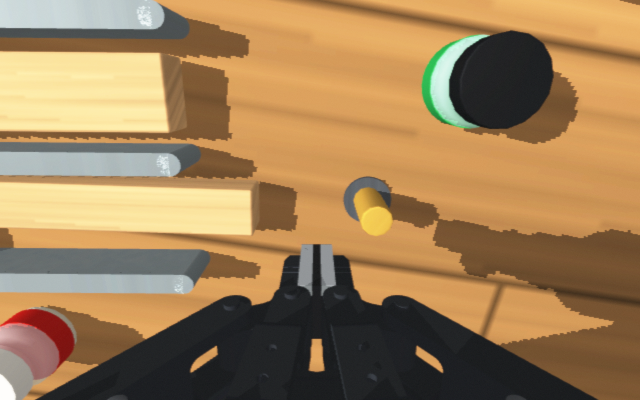

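The wrist view shows the blank almost parallel to the bay walls, its plain end at about (252,183)–(252,235), with the post at (370,205) behind the tool and not touched.

```bash
python3 -c "
from h import *
s=load('w10'); g=cv2.cvtColor(s['color'],cv2.COLOR_RGB2HSV)
m=cv2.inRange(g[150:245,:300],(12,60,200),(24,150,255))
for c in (20,80,120,160,200,240):
    r=np.flatnonzero(m[:,c])+150; r=r[(r>172)&(r<242)]; print(c,r.min(),r.max())
q=np.array([rk(x) for x in ray(s,[(20,181),(252,184),(252,235),(20,230)],.028)]); print(q.round(4))
for a,b in((0,1),(3,2)):
    d=q[a]-q[b]; print(np.degrees(np.arctan2(d[0],d[1])))
w=np.array([rk(x) for x in ray(s,[(0,250),(0,143),(160,145),(0,275),(180,275),(0,292),(180,293)],.038)]); print(w.round(4))
"
```

```text
20 182 241
80 184 241
120 185 241
160 186 241
200 188 233
240 189 238
[[ 0.0272  0.1085]
 [ 0.0259 -0.0372]
 [-0.0089 -0.0355]
 [-0.006   0.1167]]
0.510492852969172
1.079211177132611
[[-0.0156  0.1236]
 [ 0.0526  0.1057]
 [ 0.0518  0.0131]
 [-0.0336  0.1284]
 [-0.033   0.0109]
 [-0.0463  0.1317]
 [-0.0465  0.0124]]
```

Emit:
servo_tool([
  [[0,0,0.04,0,0,0],[0,0,0.035,0,0,0],[0,-0.01,0.006,0,0,0],[0,-0.008,0,0,0,0],[0,-0.005,0,0,0,0],[0,-0.003,0,0,0,0],[0,-0.002,0,0,0,0],[0,-0.001,0,0,0,0],[0,-0.001,0,0,0,0],[0,0,0,0,0,0]],
])

```text
time_s: 21.85
tool_pos: [0.6375, 0.0667, 0.0343]
eef_rot: [3.14, -0.003, 0.16]
contact_force: [0.9, -4.0, 6.1]
grip_width: -0.0001
gripper_force: 2.8
```

Emit:
servo_tool([
  [[0,-0.001,0,0,0,0],[0,-0.001,0,0,0,0],[0,0,0,0,0,0],[0,0,0,0,0,0],[0,0,0,0,0,0],[0,0,0,0,0,0],[0,0,0,0,0,0],[0,0,0,0,0,0],[0,0,0,0,0,0],[0,0,0,0,0,0]],
])

```text
time_s: 22.85
tool_pos: [0.6371, 0.0683, 0.0343]
eef_rot: [3.14, -0.002, 0.16]
contact_force: [1.1, -5.1, 6.5]
grip_width: 0.0001
gripper_force: 3.2
```

Emit:
servo_tool([
  [[0,-0.001,0,0,0,0],[0,0,0,0,0,0],[0,-0.001,0,0,0,0],[0,0,0,0,0,0],[0,-0.001,0,0,0,0],[0,0,0,0,0,0],[0,0,0,0,0,0],[0,0,0,0,0,0],[0,0,0,0,0,0],[0,0,0,0,0,0]],
])

```text
time_s: 23.85
tool_pos: [0.6367, 0.0707, 0.0343]
eef_rot: [3.139, -0.002, 0.159]
contact_force: [0.9, -6.4, 5.8]
grip_width: 0.0001
gripper_force: 4.2
```

Emit:
servo_tool([
  [[0,-0.002,0,0,0,0],[0,-0.001,0,0,0,0],[0,0,0,0,0,0],[0,0,0,0,0,0],[0,0,0,0,0,0],[0,0,0,0,0,0],[0,0,0,0,0,0],[0,0,0,0,0,0],[0,0,0,0,0,0],[0,0,0,0,0,0]],
])

```text
time_s: 24.85
tool_pos: [0.6366, 0.0712, 0.0344]
eef_rot: [3.136, -0.002, 0.158]
contact_force: [4.2, -15.5, 5.1]
grip_width: 0.0001
gripper_force: 7.9
```

The force jumped to 15 N with no further travel, so the blank is against the stop. I'm backing off and checking from above the bay.

Emit:
servo_tool([
  [[0,0.006,0,0,0,0],[0,0.015,0,0,0,0],[0,0.005,-0.02,0,0,0],[0,0,-0.04,0,0,0],[0,0,-0.04,0,0,0],[-0.03,0,-0.04,0,0,0],[-0.04,0,-0.04,0,0,0],[-0.04,-0.03,0,0,0,0],[-0.04,-0.04,0,0,0,0],[0,-0.04,0,0,0,0]],
])

```text
time_s: 25.85
tool_pos: [0.4807, 0.1309, 0.2086]
eef_rot: [-3.139, -0.001, 0.159]
contact_force: [0.8, 0.6, 0.3]
grip_width: -0.0002
gripper_force: 0.0
```

Emit:
servo_tool([
  [[0,-0.03,0,0,0,0],[0,-0.03,0,0,0,0],[0,0,0,0,0,0],[0,0,0,0,0,0],[0,0,0,0,0,0],[0,0,0,0,0,0],[0,0,0,0,0,0],[0,0,0,0,0,0],[0,0,0,0,0,0],[0,0,0,0,0,0]],
])

```text
time_s: 26.85
tool_pos: [0.474, 0.1904, 0.2078]
eef_rot: [3.142, -0.0, 0.16]
contact_force: [0.1, -0.8, 1.1]
grip_width: -0.0001
gripper_force: 0.0
```

```bash
python3 -c "
from h import *
blank('w11','wrist')"
```

```text
blue [0.0006 0.1728] 905 [222.9  11.7]
blue [-0.2729 -0.1148] 1553 [524.4 310.1]
pale 5560 [[0.009, 0.157], [0.009, -0.031], [-0.009, -0.033], [-0.01, 0.158]]
pale 4901 [[-0.021, 0.032], [0.014, 0.028], [-0.013, -0.165], [-0.049, -0.169]]
pale 50120 [[-0.121, 0.395], [0.013, 0.337], [-0.058, -0.179], [-0.215, -0.199]]
pale 5082 [[-0.273, 0.236], [-0.158, 0.206], [-0.172, 0.127], [-0.29, 0.149]]
pale 18862 [[-0.222, 0.138], [-0.117, 0.099], [-0.249, -0.237], [-0.383, -0.229]]
pale 5306 [[-0.343, 0.446], [-0.284, 0.424], [-0.307, 0.277], [-0.368, 0.292]]
tcp [-0.1324  0.0974] 0.208 26.9
```

View pics/w11.png

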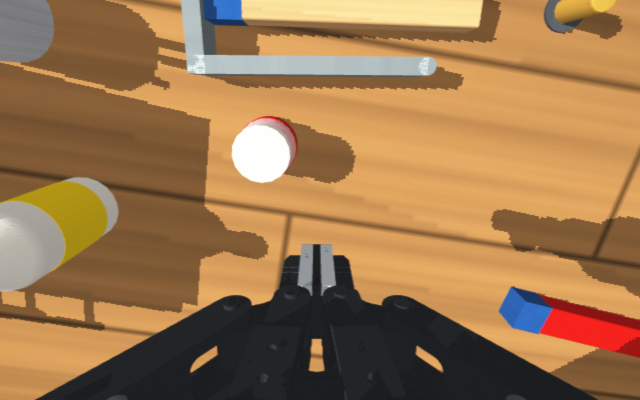

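The wrist view shows the blue end at (205–243, 0–25) against the back wall at (190–213, 0–70) and the plain end at about (483,27). The red jar and glue bottle have not moved. That was my last picture (I make it 11, one over the limit), so the straightness check is by numbers only.

```bash
python3 -c "
from h import *
s=load('w11'); I=s['color'].astype(int); g=cv2.cvtColor(s['color'],cv2.COLOR_RGB2HSV)
def line(mask,cols,r0,r1,first,z):
    pts=[]
    for c in cols:
        r=np.flatnonzero(mask[r0:r1,c])+r0
        if len(r): pts.append((c,r.min() if first else r.max()))
    q=np.array([rk(x) for x in ray(s,pts,z)]); 
    v=cv2.fitLine(q.astype(np.float32),cv2.DIST_HUBER,0,.001,.001).ravel(); print(np.degrees(np.arctan(v[0]/v[1])).round(2),v[2:].round(4),pts[0],pts[-1],len(pts))
pale=cv2.inRange(g,(10,40,225),(28,160,255))>0; blue=cv2.inRange(g,(100,130,60),(125,255,255))>0
line(pale,range(260,470,6),0,40,False,.028)
line(blue,range(212,240,3),0,40,False,.028)
grey=cv2.inRange(g,(85,0,150),(125,60,255))>0
line(grey,range(225,415,6),45,90,True,.038)
line(grey,range(225,415,6),45,90,False,.038)
for r in (5,10,15,20): 
  c=np.flatnonzero(blue[r,:300]); k=np.flatnonzero(grey[r,150:300])+150; p=np.flatnonzero(pale[r,300:540])+300; print(r,c.min(),k.min(),k.max(),p.max())
  print(rk(ray(s,[(c.min(),r)],.028)[0]),rk(ray(s,[(k.max(),r)],.038)[0]),rk(ray(s,[(p.max(),r)],.028)[0]))
print(I[15,185:225].tolist())
"
```

```text
1.86 [-0.0072  0.0334] (260, np.int64(39)) (464, np.int64(26)) 35
2.43 [-0.0081  0.1714] (212, np.int64(22)) (239, np.int64(24)) 10
0.43 [-0.0331  0.1151] (225, np.int64(55)) (411, np.int64(58)) 32
0.19 [-0.0456  0.1095] (225, np.int64(73)) (411, np.int64(74)) 32
5 204 182 199 481
[0.00522005 0.18736215] [0.00314197 0.18826352] [ 0.00597655 -0.03037443]
10 204 182 199 480
[0.0016902  0.18768613] [-0.00027227  0.18859138] [ 0.00244756 -0.03009181]
15 204 183 241 479
[-0.00186667  0.18801258] [-0.00360064  0.15673901] [-0.00110844 -0.02980703]
20 208 183 200 479
[-0.00543979  0.18516045] [-0.00717681  0.18848544] [-0.00468901 -0.03031502]
[[184, 195, 197], [183, 194, 197], [183, 194, 196], [183, 194, 195], [183, 194, 195], [182, 194, 194], [184, 195, 196], [184, 195, 196], [183, 195, 197], [183, 194, 197], [183, 195, 197], [181, 193, 195], [181, 193, 195], [181, 192, 196], [173, 185, 189], [141, 151, 154], [85, 92, 95], [76, 81, 83], [69, 79, 89], [51, 71, 105], [34, 65, 115], [31, 65, 115], [30, 64, 116], [30, 64, 114], [31, 64, 115], [30, 64, 114], [30, 64, 114], [32, 65, 116], [32, 65, 115], [33, 65, 116], [32, 68, 120], [41, 85, 154], [51, 114, 201], [52, 117, 206], [55, 118, 206], [52, 117, 206], [55, 117, 208], [54, 118, 208], [53, 117, 208], [54, 119, 208]]
```

```bash
python3 -c "
from h import *
s=load('w11'); V=s['color'].max(2).astype(int)
for c in (220,235,260,300,350,400,440,470): print(c,V[12:40,c].tolist())
s=load('w10'); V=s['color'].max(2).astype(int)
"
```

```text
220 [210, 208, 207, 206, 206, 206, 200, 128, 88, 86, 86, 87, 86, 99, 130, 133, 132, 133, 132, 133, 133, 134, 134, 135, 136, 136, 135, 135]
235 [206, 206, 206, 206, 206, 206, 203, 175, 100, 87, 85, 85, 84, 77, 122, 128, 130, 131, 133, 134, 134, 133, 134, 133, 134, 133, 135, 135]
260 [249, 249, 250, 250, 251, 250, 238, 210, 152, 141, 138, 140, 139, 125, 107, 113, 122, 125, 127, 128, 131, 140, 203, 227, 228, 229, 228, 229]
300 [249, 249, 249, 248, 249, 250, 250, 243, 223, 178, 139, 138, 140, 140, 133, 99, 76, 72, 78, 88, 96, 104, 114, 133, 194, 219, 223, 224]
350 [252, 253, 253, 253, 252, 250, 248, 248, 249, 240, 220, 171, 139, 135, 138, 135, 133, 127, 127, 123, 118, 107, 98, 89, 81, 83, 126, 147]
400 [251, 252, 252, 253, 253, 252, 252, 252, 252, 251, 249, 238, 216, 158, 136, 134, 136, 131, 127, 122, 125, 124, 123, 124, 123, 130, 160, 172]
440 [252, 251, 251, 251, 252, 252, 252, 252, 252, 252, 252, 252, 249, 232, 187, 139, 135, 137, 134, 131, 122, 121, 120, 121, 120, 121, 122, 137]
470 [252, 251, 251, 251, 250, 251, 252, 252, 252, 252, 252, 252, 252, 248, 231, 189, 139, 134, 133, 122, 119, 119, 119, 120, 119, 119, 119, 120]
```

```bash
python3 -c "
from h import *
s=load('w11')
f=lambda pts,z:(lambda v:np.degrees(np.arctan(v[0]/v[1])))(cv2.fitLine(np.array([rk(x) for x in ray(s,pts,z)],np.float32),cv2.DIST_L2,0,.001,.001).ravel())
t=f([(220,18.8),(260,19.7),(300,20.9),(350,22.8),(400,24.6),(440,25.8),(470,26.8)],.028)-.31
print('tilt rel. walls',t)
if abs(t)<1.6: print(job.hand_in())
"
```

```text
tilt rel. walls 1.2042572
the job is handed in; nothing more can be done
None
```

The blank is in the empty bay, blue end against the back wall and about 1.2° off parallel to the walls; the arm is clear and the job was handed in at about 27 s, but I viewed 11 pictures against the limit of 10.

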